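# Set out the sharpening place on the bench mat

### The job

Set out the sharpening place on the grey mat: lay the whetstone flat midway between the bowl and the dish, its length square across the line joining them, and lay the sanding block on top of it, centred and lengthwise along the stone. Stand the small jar upright in the middle of the dish, and lay the little rest block flat on the mat midway between the whetstone and the dish, on the same line and parallel to the stone. Leave the cup, the tape roll and the spatula where they are.

Things in the scene. Friction and masses are not known exactly. Their poses are not given: they have to be found in the camera images.
- mat: grey rubber bench mat fixed on the table, 160 x 380 x 2 mm with a thin dark border line; origin at the middle of its underside, on the table top (height 0). Its y axis runs along its 380 mm length, through the centres of the bowl and the dish; its x axis runs across it, pointing away from the robot.
- bowl: round black open bowl, 110 mm across and 30 mm tall, fixed on the mat 130 mm from the mat's middle, at the left or right end (it varies); origin at the centre of its underside, 2 mm above the table.
- dish: flat round black dish, 84 mm across and 14 mm tall, fixed on the mat 130 mm from the mat's middle, at the end opposite the bowl; origin at the centre of its underside, 2 mm above the table. It is a shallow saucer inside: a jar stood in its middle has its foot 11 mm above the table.
- whetstone_c (a point): grey-brown whetstone, a plain bar 40 wide x 120 long x 22 mm thick, about 0.3 kg; the point is its centre, 11 mm above its underside; its y axis runs along its length, z up. It lies beside the mat at the start.
- sand_block_c (a point): wooden sanding block with a grey sole, 46 wide (44 at the flanks that are gripped) x 80 long x 28 mm tall; the point is its centre, 14 mm above its underside; y along its length, z up.
- jar_c (a point): small round clear jar with a gold-brown lid, closed, 42 mm in diameter and 46 mm tall; the point lies on its axis 22 mm above its underside; z is its upright axis.
- rest_c (a point): small red-brown wooden rest block, 22 wide x 50 long x 18 mm tall; the point is its centre, 9 mm above its underside; y along its length, z up.
- cup_c (a point): bystander: small dark red open cup, 52 mm across, 36 mm tall; the point is its centre. Leave alone.
- tape_c (a point): bystander: small roll of whitish tape, 60 mm across, 19 mm tall, lying flat; the point is its centre. Leave alone.
- spatula_c (a point): bystander: flat wooden spatula, 22 x 149 x 8 mm, lying behind the mat in front of the drawers; the point is its centre. Leave alone.
Things that resemble listed ones, but are neither listed nor needed, are in the scene too. What is shaped like the part that bears jar_c but orange is not meant.

How it is judged:
By the outcome, as a careful person would: the job done as asked, in the order asked, and still so for the second after the job is handed in, with the robot touching nothing.
It also fails if it takes over 115 s, if anything falls off the work surface, if the arm or the gripper's body presses on something with over 40 N, if the wrist force passes 120 N, or if a joint passes its speed limit or range.

### The arm

A 6-joint arm with a two-finger parallel gripper is mounted at the origin on a cart in front of the work surface, level with it; the furniture and walls round the work are solid. World frame = base frame: x ahead of the robot, y to its left, z up, the work surface at z = 0. Lengths are in m, angles in rad, forces in N, time in s.
With the tool pointing down it reaches from about 0.375 to 0.9 m from the base axis. Payload 3.1 kg.
Tool frame: the origin (TCP) lies between the finger pads; the fingertips stand robot.tip_extent ahead of it and the grasp point (between the pads) lies 3 mm ahead of it (robot.tip_extent is the distance from the TCP to the fingertips, in m); z points along the fingers, x is the direction in which the jaws open and shut, and the axes are right-handed (so a half turn about z gives the same grasp; the last joint's range is limited). The gripper opens to 87 mm and grips with 3 to 60 N. Pads are 19 mm wide; open, the fingers measure 117 mm over their backs; the gripper's body (75 mm by 190 mm) begins 51 mm behind the grasp point.
Start: joints at [1.012, 0.527, 1.433, -0, 1.181, -0.178], TCP at [0.232, 0.58, 0.245] pointing down, gripper open.
Joint ranges: [-3.08, 3.08], [-0.75, 2.2], [0.22, 2.44], [-1.43, 4.57], [0, 2.65], [-2.85, 2.85]. Speed limits (rad/s): [2.79, 2.79, 3.14, 3.14, 3.14, 3.14].

### API

Orientations are given as a unit quaternion [x, y, z, w].
In Python, from rig import robot, cams gives the robot as it stands.
- The arm moves only by the tool carry_out, never from a script. Its argument "steps" is a list of rows, each a list of 3 entries, a list of its own where there are three numbers: the shift along the world's x, y, z in cm, then the turn about the world's z in degrees, then the closure, from 0 (fully open) to 1 (shut). In form: [[[dx, dy, dz], spin, fingers], ...]. A call has 1 to 10 rows; each row shifts and turns the pose as measured when the row begins; what a row does not reach is not made up. A row lasts 1/10 s, in which the tool goes at most 50 mm and 8.59 degrees, less where a joint would pass 70% of its speed; a pose out of reach is approached as far as the arm can. A call with a gripper value outside its range is refused whole. The fingers move at their own pace and stop on an object; "squeeze" is the grip in N (left out, the last holds). Time passes only in rows, so rows that do not move let the fingers close. It gives the time, the measured TCP pose, the force and the opening at its end, in the units of the state.
- robot.get_obs(): the state, without advancing time (a new reading comes with each control period).
- cams.camera(name): name is "side" or "top"; returns a dict with "pixels" (420x560x3 uint8, red, green, blue), "fx", "fy", "cx", "cy" (pixels), "eye" and "rotation" of the camera in the world. Camera axes: x right, y up, looking along -z (the intrinsics and any distortion apply to the point x, -y, -z); pixel columns grow to the right and rows downward; lengths in m; the calibration is good to about 2 mm. A picture is of the moment at which its call begins. There is no depth.
- robot.hand_in(): hands the job in, once; it reports no verdict.
The state is a dict: "time": time; "q": joint angles; "joint_velocities": joint speeds; "joint_torque": joint torques, N m; "position": TCP position; "tool_rot": TCP orientation; "ft_force": force on the tool from outside, world axes, zero at the start; "moment": the same for the moment, N m; "grip_width": finger opening in m.
Only numpy, scipy, OpenCV 4.12 (cv2) and the standard library are available. Lean on these libraries where they do the work, as an engineer would, in place of code of your own. Each camera call takes 0.05 s, during which the arm holds its last target. There are 200 camera calls.

## Working session

There is one attempt and no reset: what is moved stays moved. The work goes in short steps, Python scripts to look and compute and a tool call to move; the robot and the scene stay as the last step left them, time stands still between calls to the robot, and variables do not carry over. Pictures are saved under pics/ and viewed, about 12 in all and at most 16, crops included, and the job is handed in when it is done.

Besides the shell and the picture viewer there is one more tool, called by a JSON object that holds its "fn" and its "kwargs". carry_out: Moves the arm, as the interface text tells. Its arguments: {"type":"object","properties":{"steps":{"type":"array"},"squeeze":{"type":"number"}},"required":["steps"]}

```bash
mkdir -p pics; ls; cat > h.py <<'E'
from rig import robot, cams
import numpy as np, cv2
def shot(n,f=None):
    c=cams.camera(n)
    if f: cv2.imwrite('pics/'+f,cv2.cvtColor(c['pixels'],cv2.COLOR_RGB2BGR))
    return c
def ray(c,u,v,z):
    d=np.array([(u-c['cx'])/c['fx'],-(v-c['cy'])/c['fy'],-1.])
    d=np.array(c['rotation']).reshape(3,3)@d; e=np.array(c['eye'])
    return e+d*(z-e[2])/d[2]
def proj(c,p):
    q=np.array(c['rotation']).reshape(3,3).T@(np.array(p)-np.array(c['eye']))
    return c['cx']+c['fx']*q[0]/-q[2], c['cy']-c['fy']*q[1]/-q[2]
E
python3 - <<'E'
from h import *
for n in('top','side'):
    c=shot(n,n+'0.png'); print({k:v for k,v in c.items() if k!='pixels'})
print(robot.get_obs(),robot.tip_extent)
E
```

```text
pics
{'fx': 474.8981589730414, 'fy': 474.8981589730414, 'cx': 275.06580951142263, 'cy': 210.7704097153555, 'eye': array([ 0.38891877, -0.15329012,  1.17186421]), 'rotation': array([-0.03770643,  0.04026047,  0.71167634, -0.70033856])}
{'fx': 427.55447562648226, 'fy': 427.55447562648226, 'cx': 276.06397402368884, 'cy': 208.15848546928987, 'eye': array([ 0.06629815, -0.83858526,  0.64694333]), 'rotation': array([ 0.42517303, -0.13146414, -0.25489611,  0.85847134])}
{'time': 0.1, 'q': array([ 1.01249004e+00,  5.28345318e-01,  1.43377569e+00, -2.70170849e-05,
        1.18141679e+00, -1.78478385e-01]), 'joint_velocities': array([-0.00073168, -0.00172364, -0.00425742, -0.00196184,  0.00133665,
        0.00044275]), 'joint_torque': array([ 3.97640624e-04, -4.40980017e+01, -1.77149820e+01,  6.34750491e-02,
        5.32875163e-02, -5.96996142e-05]), 'position': array([0.23135678, 0.57993157, 0.2436861 ]), 'tool_rot': array([ 8.27873722e-01,  5.60913678e-01, -8.84168542e-04,  4.05337544e-04]), 'ft_force': array([-0.7250832 ,  0.67862704,  0.72447984]), 'moment': array([ 0.03995705,  0.01159091, -0.00492993]), 'grip_width': 0.08677927413448547} 0.022
```

```bash
sed -i 's/import numpy as np, cv2/import numpy as np, cv2\nfrom scipy.spatial.transform import Rotation as R/; s/np.array(c\[.rotation.\]).reshape(3,3)/R.from_quat(c["rotation"]).as_matrix()/' h.py; cat h.py|tail -9
```

```text
if f: cv2.imwrite('pics/'+f,cv2.cvtColor(c['pixels'],cv2.COLOR_RGB2BGR))
    return c
def ray(c,u,v,z):
    d=np.array([(u-c['cx'])/c['fx'],-(v-c['cy'])/c['fy'],-1.])
    d=R.from_quat(c["rotation"]).as_matrix()@d; e=np.array(c['eye'])
    return e+d*(z-e[2])/d[2]
def proj(c,p):
    q=R.from_quat(c["rotation"]).as_matrix().T@(np.array(p)-np.array(c['eye']))
    return c['cx']+c['fx']*q[0]/-q[2], c['cy']-c['fy']*q[1]/-q[2]
```

View pics/top0.png

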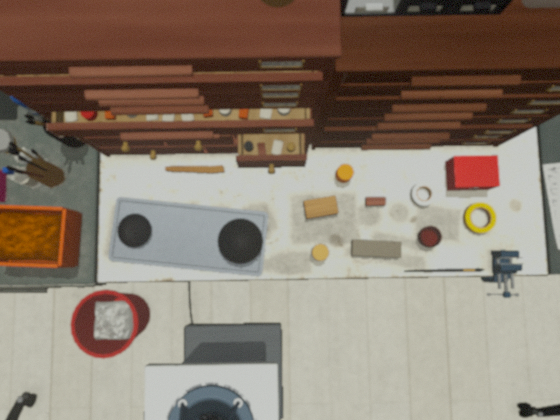

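View pics/side0.png

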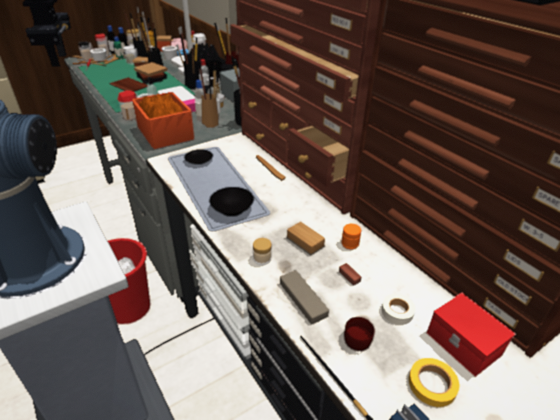

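The top view shows these things:
- Dish (135,231), bowl (240,241), whetstone (376,249), sanding block (321,207) and rest block (375,202).
- Jar: the gold-lidded one at (320,253), or the orange lookalike at (345,173), which is ruled out.
- Bystanders: cup (430,237), tape (422,195), spatula (195,169).
- Other lookalikes: yellow ring (480,217) for the tape, and drawer contents near (262,148) for the rest or sanding block.

Next I'll take one close crop and measure.

```bash
python3 - <<'E'
from h import *
c=shot('top'); im=c['pixels']
bgr=cv2.cvtColor(im,cv2.COLOR_RGB2BGR)
cv2.imwrite('pics/crop.png',cv2.resize(bgr[150:280,100:460],None,fx=2.2,fy=2.2,interpolation=cv2.INTER_CUBIC))
hsv=cv2.cvtColor(im,cv2.COLOR_RGB2HSV)
for n,u,v in [('stone',376,249),('sand',321,207),('jar',320,253),('rest',375,202),('dish',135,231),('bowl',240,241),('mat',188,220),('bg',300,180),('stain',300,225)]: print(n,hsv[v,u])
for n,u,v,z in [('stone',376,249,.022),('sand',321,207,.028),('jar',320,253,.046),('rest',375,202,.018),('dish',135,231,.016),('bowl',240,241,.032),('orange',345,173,.046),('drawer',270,165,.1)]: print(n,ray(c,u,v,z).round(3))
E
```

```text
stone [ 24  47 135]
sand [ 18 128 175]
jar [ 22 135 195]
rest [  8 117 150]
dish [ 8 17 60]
bowl [10 12 64]
mat [ 96  15 169]
bg [ 37  12 199]
stain [ 25  27 179]
stone [ 0.419 -0.401  0.022]
sand [ 0.523 -0.27   0.028]
jar [ 0.412 -0.263  0.046]
rest [ 0.534 -0.404  0.018]
dish [0.473 0.183 0.016]
bowl [ 0.444 -0.073  0.032]
orange [ 0.602 -0.328  0.046]
drawer [ 0.613 -0.148  0.1  ]
```

View pics/crop.png

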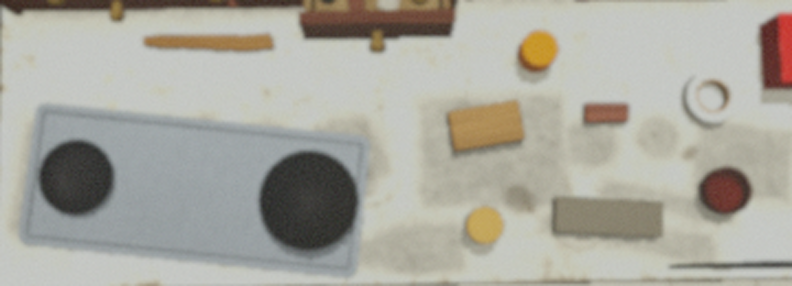

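The crop confirms the choice: the gold lid at crop (484,226) is the jar and the deeper orange one at (538,50) is the decoy. The stone (608,217), sanding block (487,126) and rest (606,113) all stand clear of each other.

```bash
cat >> h.py <<'E'
def meas(c,u,v,tol,z,r=45,zp=None):
    """colour-seeded blob -> centre (at z) and long-axis angle (deg, world)"""
    lab=cv2.cvtColor(c['pixels'],cv2.COLOR_RGB2LAB).astype(float)
    s=np.median(lab[v-2:v+3,u-2:u+3].reshape(-1,3),axis=0)
    d=lab-s; d[...,0]*=.4
    m=(np.linalg.norm(d,axis=2)<tol).astype(np.uint8)
    w=np.zeros_like(m); w[max(0,v-r):v+r,max(0,u-r):u+r]=1; m*=w
    n,l,st,ce=cv2.connectedComponentsWithStats(m); k=l[v,u]
    cs,_=cv2.findContours((l==k).astype(np.uint8),cv2.RETR_EXTERNAL,cv2.CHAIN_APPROX_NONE)
    ct=max(cs,key=cv2.contourArea)
    P=np.array([ray(c,x,y,z)[:2] for x,y in ct[:,0]])*1000
    (cx,cy),(a,b),an=cv2.minAreaRect(P.astype(np.float32))
    if a<b: an+=90
    return np.array([cx,cy]).round(1),(round(max(a,b)),round(min(a,b))),round((an+90)%180-90,1)
E
python3 - <<'E'
from h import *
c=shot('top')
for n,u,v,t,z,r in [('stone',376,249,14,.012,45),('sand',321,207,20,.015,40),('jar',320,253,20,.042,20),('rest',375,202,16,.01,25),('dish',135,231,15,.012,30),('bowl',240,241,15,.025,35),('mat',188,220,8,.002,110),('orange',345,173,20,.04,20)]:
    print(n,*meas(c,u,v,t,z,r))
lab=0
d=shot('side')
# side check
for n,u,v,t,z,r in [('jar',262,244,20,.046,18),('sand',306,234,20,.028,30),('rest',350,271,16,.018,20),('stone',303,293,14,.022,45)]: print('side',n,*meas(d,u,v,t,z,r))
E
```

```text
stone [ 419.1 -400.8] (127, 49) 86.1
sand [ 526.  -270.3] (82, 46) -82.1
jar [ 414.  -263.3] (37, 37) -46.2
rest [ 536.7 -405.6] (45, 17) 89.1
dish [475.1 186.4] (79, 78) 44.9
bowl [444.2 -72.7] (106, 106) 89.1
mat [459.9  56.3] (384, 162) 83.3
orange [ 606.  -329.2] (35, 34) -46.7
side jar [ 413.6 -264.7] (36, 34) -32.7
side sand [ 523.7 -272. ] (79, 42) -81.1
side rest [ 535.9 -408.6] (47, 18) 87.6
side stone [ 421.9 -393.6] (162, 40) 86.9
```

{"fn": "carry_out", "kwargs": {"steps": [[[2.3,-4.3,0],-7.2,0],[[2.3,-4.3,0],-7.2,0],[[2.3,-4.3,0],-7.2,0],[[2.3,-4.3,0],-7.2,0],[[2.3,-4.3,0],-7.2,0],[[2.3,-4.3,0],-7.2,0],[[2.3,-4.3,0],-7.2,0],[[2.3,-4.3,0],-7.2,0],[[2.3,-4.3,0],-7.2,0],[[2.3,-4.3,0],-7.2,0]], "squeeze": 30}}

```text
time: 1.25
position: [0.4632, 0.1431, 0.2445]
tool_rot: [0.999, -0.052, 0.004, -0.001]
ft_force: [0.6, 0.5, -0.8]
grip_width: 0.087
```

```bash
cat > st.py <<'E'
from h import *
def st(tx=None,ty=None,tz=None,tyaw=None):
    o=robot.get_obs(); m=R.from_quat(o['tool_rot']).as_matrix()
    p=o['position']; y=np.degrees(np.arctan2(m[1,0],m[0,0]))
    print('t',round(o['time'],1),'p',p.round(4),'yaw',round(y,1),'tilt',m[:,2].round(3),'F',o['ft_force'].round(1),'w',round(o['grip_width'],4))
    if tx is not None: print('need cm',((np.array([tx,ty,tz])-p)*100).round(2),'spin',round((tyaw-y+90)%180-90,1))
if __name__=='__main__':
    import sys; st(*map(float,sys.argv[1:]))
E
python3 st.py .419 -.4 .1 -3.9
python3 - <<'E'
from h import *
# knob/drawer triangulation
a=shot('top');b=shot('side')
for (u,v),(x,y) in [((271,170),(303,158)),((305,165),(349,165))]:
    r1=ray(a,u,v,0)-a['eye'];r2=ray(b,x,y,0)-b['eye']
    s=np.linalg.lstsq(np.c_[r1,-r2],b['eye']-a['eye'],rcond=None)[0]
    print(a['eye']+s[0]*r1,b['eye']+s[1]*r2)
E
```

```text
t 1.2 p [0.4632 0.1431 0.2445] yaw -5.9 tilt [ 0.008  0.001 -1.   ] F [ 0.6  0.5 -0.8] w 0.087
need cm [ -4.42 -54.31 -14.45] spin 2.0
[ 0.59423955 -0.15044146  0.13802143] [ 0.59792568 -0.1527611   0.13874711]
[ 0.60233125 -0.22522447  0.14749562] [ 0.64448119 -0.25787768  0.15856996]
```

{"fn": "carry_out", "kwargs": {"steps": [[[-0.4,-4.9,0],0.2,0],[[-0.4,-4.9,0],0.2,0],[[-0.4,-4.9,0],0.2,0],[[-0.4,-4.9,0],0.2,0],[[-0.4,-4.9,0],0.2,0],[[-0.4,-4.9,0],0.2,0],[[-0.4,-4.9,0],0.2,0],[[-0.4,-4.9,-1],0.2,0],[[-0.4,-4.5,-2],0.2,0],[[-0.4,-4.5,-2],0.2,0]]}}

```text
time: 2.35
position: [0.4266, -0.3426, 0.198]
tool_rot: [1.0, -0.025, 0.011, 0.0]
ft_force: [1.1, 0.1, 0.7]
grip_width: 0.087
```

```bash
python3 st.py .419 -.4 .1 -3.9
python3 - <<'E'
from h import *
c=shot('side','s1.png')
E
```

```text
t 2.4 p [ 0.4266 -0.3426  0.198 ] yaw -2.8 tilt [ 0.021 -0.001 -1.   ] F [1.1 0.1 0.7] w 0.087
need cm [-0.76 -5.74 -9.8 ] spin -1.1
```

View pics/s1.png

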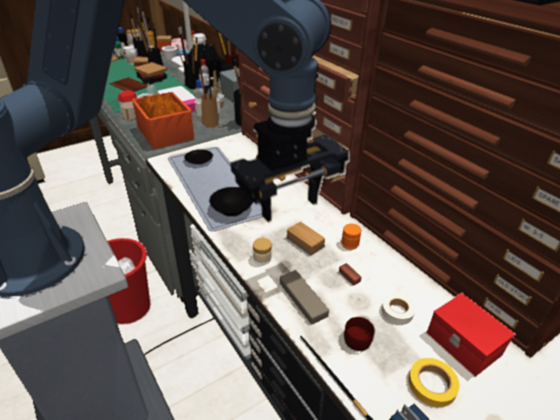

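The gripper hangs clear above the stone. Its long body runs along the jaw direction, and the stone lies at about (303,293) in the side view. Going down.

{"fn": "carry_out", "kwargs": {"steps": [[[-0.4,-3,-2],-0.6,0],[[-0.3,-2.6,-2],-0.5,0],[[-0.1,-0.3,-2.5],0,0],[[0,0,-2.5],0,0],[[0,0,-2.5],0,0],[[0,0,-2.5],0,0],[[0,0,-1.5],0,0],[[0,0,-0.8],0,0],[[0,0,0],0,0]]}}

```text
time: 3.3
position: [0.4216, -0.4081, 0.0246]
tool_rot: [0.999, -0.033, 0.011, 0.002]
ft_force: [-0.8, -0.0, 0.2]
grip_width: 0.0868
```

```bash
python3 st.py .419 -.401 .027 -3.9
python3 - <<'E'
from h import *
c=shot('top'); 
cv2.imwrite('pics/t1.png',cv2.cvtColor(cv2.resize(c['pixels'][170:300,300:480],None,fx=3,fy=3,interpolation=cv2.INTER_CUBIC),cv2.COLOR_RGB2BGR))
E
```

```text
t 3.3 p [ 0.4216 -0.4081  0.0246] yaw -3.8 tilt [ 0.022 -0.004 -1.   ] F [-0.8 -0.   0.2] w 0.0868
need cm [-0.26  0.71  0.24] spin -0.1
```

{"fn": "carry_out", "kwargs": {"steps": [[[-0.2,0.7,0.2],0,0],[[0,0,0],0,0],[[0,0,0],0,1],[[0,0,0],0,1],[[0,0,0],0,1],[[0,0,0],0,1],[[0,0,0],0,1],[[0,0,0],0,1],[[0,0,0],0,1],[[0,0,0],0,1]], "squeeze": 35}}

```text
time: 4.35
position: [0.4212, -0.4024, 0.0318]
tool_rot: [0.999, -0.033, 0.013, 0.005]
ft_force: [0.5, 0.6, -0.0]
grip_width: 0.0397
```

```bash
python3 st.py .46 .057 .15 83.2
```

```text
t 4.3 p [ 0.4212 -0.4024  0.0318] yaw -3.7 tilt [ 0.026 -0.011 -1.   ] F [ 0.5  0.6 -0. ] w 0.0397
need cm [ 3.88 45.94 11.82] spin 86.9
```

{"fn": "carry_out", "kwargs": {"steps": [[[0,0,2],0,1],[[0,0,3.5],0,1],[[0,0,4],0,1],[[0.2,2,2.5],4,1],[[0.4,4,0],7,1],[[0.4,4.5,0],7,1],[[0.4,4.5,0],7,1],[[0.4,4.5,0],7,1],[[0.4,4.5,0],7,1],[[0.4,4.5,0],7,1]]}}

```text
time: 5.35
position: [0.4443, -0.1123, 0.1501]
tool_rot: [0.929, 0.369, 0.012, -0.001]
ft_force: [0.3, -0.3, -4.0]
grip_width: 0.0395
```

```bash
python3 st.py .46 .057 .15 83.2
```

```text
t 5.3 p [ 0.4443 -0.1123  0.1501] yaw 43.3 tilt [ 0.022  0.012 -1.   ] F [ 0.3 -0.3 -4. ] w 0.0395
need cm [ 1.570e+00  1.693e+01 -1.000e-02] spin 39.9
```

{"fn": "carry_out", "kwargs": {"steps": [[[0.3,3.5,0],7,1],[[0.3,3.5,0],7,1],[[0.3,3.5,0],7,1],[[0.3,3.5,0],7,1],[[0.3,2.7,-1],7,1],[[0.1,0,-2],4,1],[[0,0,-2],0,1],[[0,0,-2],0,1],[[0,0,0],0,1]]}}

```text
time: 6.25
position: [0.4549, 0.0705, 0.0748]
tool_rot: [0.739, 0.674, 0.008, -0.009]
ft_force: [-0.4, 0.3, -3.9]
grip_width: 0.0394
```

```bash
python3 st.py .46 .057 .034 83.2; python3 - <<'E'
from h import *
shot('side','s2.png')
E
```

```text
t 6.2 p [0.4549 0.0705 0.0748] yaw 84.7 tilt [-0.     0.025 -1.   ] F [-0.4  0.3 -3.9] w 0.0394
need cm [ 0.51 -1.35 -4.08] spin -1.5
```

View pics/s2.png

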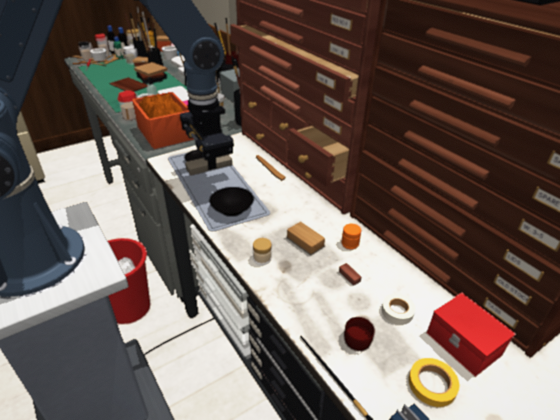

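{"fn": "carry_out", "kwargs": {"steps": [[[0.3,-0.8,-1],-0.9,1],[[0.2,-0.4,-1],-0.6,1],[[0,0,-1],0,1],[[0,0,-0.5],0,1],[[0,0,-0.3],0,1]]}}

```text
time: 6.8
position: [0.4635, 0.056, 0.0369]
tool_rot: [0.749, 0.662, 0.011, -0.006]
ft_force: [-0.1, 0.3, -3.7]
grip_width: 0.0396
```

```bash
python3 st.py .46 .057 .034 83.2
```

```text
t 6.8 p [0.4635 0.056  0.0369] yaw 82.9 tilt [ 0.008  0.024 -1.   ] F [-0.1  0.3 -3.7] w 0.0396
need cm [-0.35  0.1  -0.29] spin 0.3
```

{"fn": "carry_out", "kwargs": {"steps": [[[-0.3,0.1,-0.1],0.3,1],[[0,0,-0.2],0,1],[[0,0,-0.2],0,1]]}}

```text
time: 7.1
position: [0.4599, 0.0571, 0.0336]
tool_rot: [0.747, 0.664, 0.011, -0.006]
ft_force: [-5.6, -2.9, 37.1]
grip_width: 0.0396
```

```bash
python3 st.py .46 .057 .034 83.2
```

```text
t 7.1 p [0.4599 0.0571 0.0336] yaw 83.3 tilt [ 0.008  0.024 -1.   ] F [-5.6 -2.9 37.1] w 0.0396
need cm [ 0.01 -0.01  0.04] spin -0.1
```

{"fn": "carry_out", "kwargs": {"steps": [[[0,0,0],0,0.2],[[0,0,0],0,0.2],[[0,0,0],0,0.2],[[0,0,0],0,0.2],[[0,0,2],0,0.2],[[0,0,3],0,0.2],[[0,0,4],0,0],[[0,-1,5],-4,0],[[0.3,-4,3],-7,0],[[0.3,-4.5,0],-7,0]]}}

```text
time: 8.1
position: [0.4647, -0.0355, 0.2099]
tool_rot: [0.842, 0.539, 0.013, -0.005]
ft_force: [1.4, -1.0, -0.8]
grip_width: 0.0854
```

{"fn": "carry_out", "kwargs": {"steps": [[[0.3,-4.6,0],-8,0],[[0.4,-4.6,0],-8,0],[[0.5,-4.6,0],-8,0],[[0.8,-4.6,0],-8,0],[[0.8,-4.6,0],-8,0],[[1,-3,0],-7,0]]}}

```text
time: 8.7
position: [0.5016, -0.3065, 0.2118]
tool_rot: [0.99, 0.141, 0.015, 0.003]
ft_force: [0.5, 0.5, 0.4]
grip_width: 0.087
```

```bash
python3 st.py .526 -.271 .1 7.9; python3 - <<'E'
from h import *
c=shot('top','t2.png')
print(meas(c,*map(int,np.round(proj(c,[.46,.057,.024]))),14,.014,45))
d=shot('side')
print(meas(d,*map(int,np.round(proj(d,[.46,.057,.024]))),14,.024,45))
E
```

```text
t 8.7 p [ 0.5016 -0.3065  0.2118] yaw 16.2 tilt [ 0.03  -0.001 -1.   ] F [0.5 0.5 0.4] w 0.087
need cm [  2.44   3.55 -11.18] spin -8.3
(array([461.2,  59.1]), (126, 45), -7.5)
(array([462.9,  57.6]), (119, 42), -7.6)
```

View pics/t2.png

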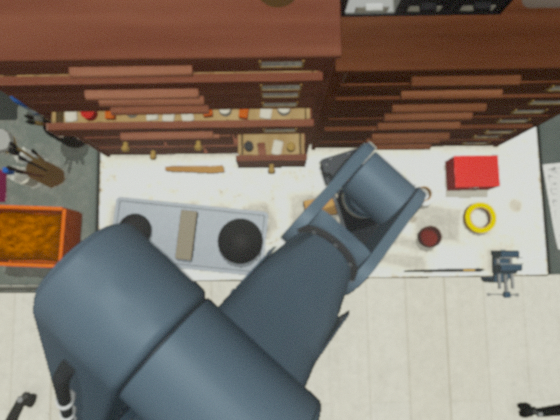

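The stone lies at (462,58) mm at −7.5°, against a wanted (460,57) mm at −6.8°. In the picture it sits between the dish and the bowl at about (187,235). I'll grip the sanding block 18 mm off its middle, on the −y side, to keep the gripper body clear of the drawer.

{"fn": "carry_out", "kwargs": {"steps": [[[1.3,1,-1],-4,0],[[1.2,0.8,-2],-3.8,0],[[0,0,-3],0,0],[[0,0,-3],0,0],[[0,0,-2],0,0],[[0,0,0],0,0]]}}

```text
time: 9.4
position: [0.5267, -0.2851, 0.0973]
tool_rot: [0.997, 0.074, 0.014, 0.003]
ft_force: [0.0, 0.4, 1.0]
grip_width: 0.087
```

```bash
python3 st.py .528 -.289 .028 8.4; python3 - <<'E'
from h import *
d=shot('side')
cv2.imwrite('pics/s3.png',cv2.cvtColor(cv2.resize(d['pixels'][80:320,200:460],None,fx=2.4,fy=2.4),cv2.COLOR_RGB2BGR))
E
```

```text
t 9.4 p [ 0.5267 -0.2851  0.0973] yaw 8.5 tilt [ 0.028 -0.004 -1.   ] F [0.  0.4 1. ] w 0.087
need cm [ 0.13 -0.39 -6.93] spin -0.1
```

View pics/s3.png

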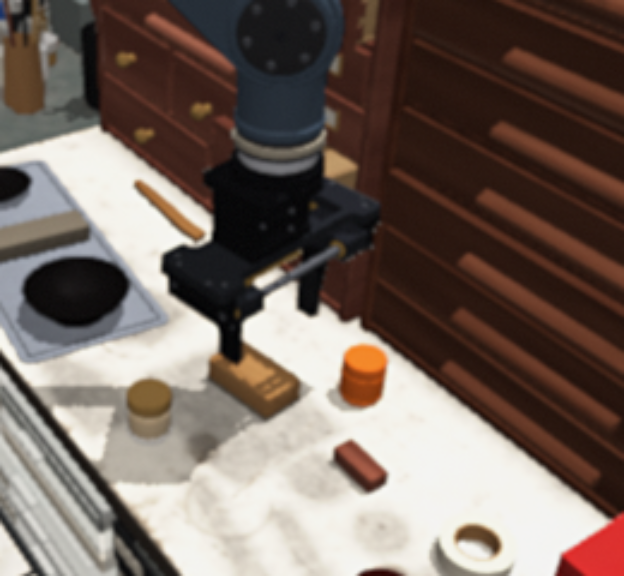

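The gripper straddles the sanding block at crop (255,380), clear of the jar (150,405) and the orange decoy (363,375). The forces are near zero, so I'm lowering.

{"fn": "carry_out", "kwargs": {"steps": [[[0.1,-0.4,-2.5],0,0],[[0,0,-2.5],0,0],[[0,0,-1.4],0,0],[[0,0,-0.4],0,0]]}}

```text
time: 9.85
position: [0.5316, -0.2904, 0.0346]
tool_rot: [0.997, 0.076, 0.018, 0.007]
ft_force: [0.6, -0.2, 0.1]
grip_width: 0.087
```

```bash
python3 st.py .528 -.289 .027 8.4
```

```text
t 9.8 p [ 0.5316 -0.2904  0.0346] yaw 8.8 tilt [ 0.038 -0.011 -0.999] F [ 0.6 -0.2  0.1] w 0.087
need cm [-0.36  0.14 -0.76] spin -0.4
```

{"fn": "carry_out", "kwargs": {"steps": [[[-0.3,0.1,-0.7],-0.4,0],[[0,0,-0.2],0,0],[[0,0,0],0,1],[[0,0,0],0,1],[[0,0,0],0,1],[[0,0,-0.1],0,1],[[0,0,0],0,1],[[0,0,0],0,1]], "squeeze": 25}}

```text
time: 10.65
position: [0.5305, -0.2907, 0.0283]
tool_rot: [0.997, 0.073, 0.021, 0.009]
ft_force: [-0.7, 1.5, 0.1]
grip_width: 0.0472
```

```bash
python3 st.py .46 .057 .034 83.2
```

```text
t 10.7 p [ 0.5305 -0.2907  0.0283] yaw 8.4 tilt [ 0.043 -0.016 -0.999] F [-0.7  1.5  0.1] w 0.0472
need cm [-7.05 34.77  0.57] spin 74.8
```

{"fn": "carry_out", "kwargs": {"steps": [[[0,0,0],0,1],[[0,0,0],0,1]]}}

```text
time: 10.85
position: [0.5305, -0.2907, 0.0283]
tool_rot: [0.997, 0.073, 0.021, 0.009]
ft_force: [-0.8, 0.6, 0.8]
grip_width: 0.0453
```

```bash
python3 st.py .46 .057 .034 83.2
```

```text
t 10.8 p [ 0.5305 -0.2907  0.0283] yaw 8.4 tilt [ 0.043 -0.016 -0.999] F [-0.8  0.6  0.8] w 0.0453
need cm [-7.05 34.77  0.57] spin 74.8
```

{"fn": "carry_out", "kwargs": {"steps": [[[0,0,0],0,1],[[0,0,1],0,1],[[0,0,2.5],0,1],[[-1,-0.5,3],0,1],[[-3,0,3],2,1],[[-3,0,2],5,1],[[-1,3,0],7,1],[[0,4,0],7,1],[[0,4.4,0],7,1],[[0.2,4.4,0],7,1]]}}

```text
time: 11.85
position: [0.4515, -0.141, 0.1525]
tool_rot: [0.926, 0.376, 0.027, 0.009]
ft_force: [-0.8, -0.5, -0.5]
grip_width: 0.0455
```

```bash
python3 st.py .482 .0556 .12 83; python3 - <<'E'
from h import *
d=shot('side')
cv2.imwrite('pics/s4.png',cv2.cvtColor(cv2.resize(d['pixels'][80:320,150:410],None,fx=2.4,fy=2.4),cv2.COLOR_RGB2BGR))
E
```

```text
t 11.8 p [ 0.4515 -0.141   0.1525] yaw 44.2 tilt [ 0.056  0.004 -0.998] F [-0.8 -0.5 -0.5] w 0.0455
need cm [ 3.05 19.66 -3.25] spin 38.8
```

View pics/s4.png

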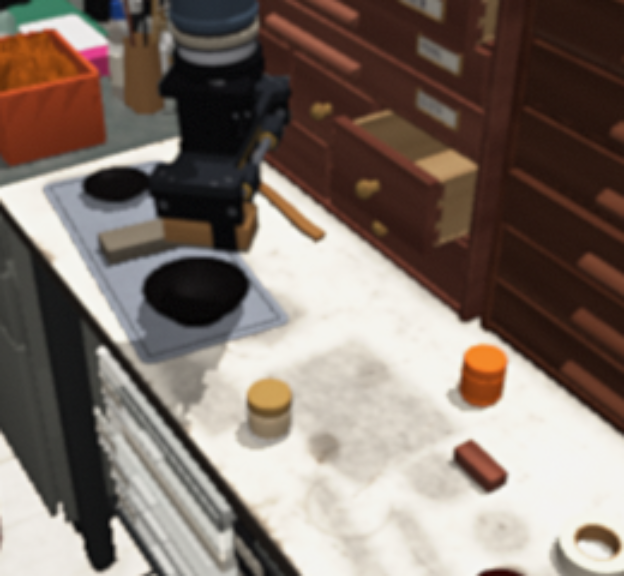

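The block is held, pointing along the jaws' normal. It's just above the bowl and ready to go to the stone at crop (130,240).

{"fn": "carry_out", "kwargs": {"steps": [[[0.5,4,0],7,1],[[0.6,4,0],7,1],[[0.6,4,0],7,1],[[0.5,3,0],7,1],[[0.4,2,0],6,1],[[0.2,0.8,-2],2,1],[[0,0,-2],0,1],[[0,0,-1],0,1],[[0,0,0],0,1]]}}

```text
time: 12.8
position: [0.4799, 0.0529, 0.1073]
tool_rot: [0.753, 0.657, 0.031, 0.001]
ft_force: [-0.2, 0.6, 0.0]
grip_width: 0.0455
```

```bash
python3 st.py .482 .0556 .0525 83; python3 - <<'E'
from h import *
shot('top','t3.png')
E
```

```text
t 12.8 p [0.4799 0.0529 0.1073] yaw 82.3 tilt [ 0.047  0.039 -0.998] F [-0.2  0.6  0. ] w 0.0455
need cm [ 0.21  0.27 -5.48] spin 0.7
```

{"fn": "carry_out", "kwargs": {"steps": [[[0.1,0.2,-1.5],0.4,1],[[0,0.1,-1.5],0.3,1],[[0,0,-1],0,1],[[0,0,-0.6],0,1],[[0,0,-0.3],0,1]]}}

```text
time: 13.35
position: [0.4849, 0.0535, 0.0612]
tool_rot: [0.75, 0.661, 0.034, 0.004]
ft_force: [-0.4, 1.0, -1.2]
grip_width: 0.0455
```

```bash
python3 st.py .482 .0556 .0525 83
```

```text
t 13.3 p [0.4849 0.0535 0.0612] yaw 82.8 tilt [ 0.057  0.038 -0.998] F [-0.4  1.  -1.2] w 0.0455
need cm [-0.29  0.21 -0.87] spin 0.2
```

{"fn": "carry_out", "kwargs": {"steps": [[[-0.3,0.2,-0.3],0.2,1],[[0,0,-0.2],0,1],[[0,0,-0.2],0,1]]}}

```text
time: 13.65
position: [0.4822, 0.0553, 0.0545]
tool_rot: [0.749, 0.662, 0.034, 0.005]
ft_force: [0.2, -0.4, -1.1]
grip_width: 0.0452
```

```bash
python3 st.py .482 .0556 .0525 83
```

```text
t 13.7 p [0.4822 0.0553 0.0545] yaw 83.0 tilt [ 0.058  0.038 -0.998] F [ 0.2 -0.4 -1.1] w 0.0452
need cm [-0.02  0.03 -0.2 ] spin 0.0
```

{"fn": "carry_out", "kwargs": {"steps": [[[0,0,-0.1],0,1],[[0,0,0],0,1]]}}

```text
time: 13.85
position: [0.4823, 0.0554, 0.0537]
tool_rot: [0.749, 0.662, 0.034, 0.005]
ft_force: [0.6, -0.1, 0.1]
grip_width: 0.0454
```

```bash
python3 st.py .482 .0556 .0525 83
```

```text
t 13.8 p [0.4823 0.0554 0.0537] yaw 83.0 tilt [ 0.058  0.038 -0.998] F [ 0.6 -0.1  0.1] w 0.0454
need cm [-0.03  0.02 -0.12] spin 0.0
```

Down one more millimetre, then release slowly and back away.

{"fn": "carry_out", "kwargs": {"steps": [[[0,0,-0.1],0,1],[[0,0,0],0,0.4],[[0,0,0],0,0.2],[[0,0,0],0,0.2],[[0,0,0],0,0.2],[[0,0,2],0,0.1],[[0,0,3],0,0],[[-0.5,-2,4],0,0],[[-0.5,-4,4],0,0],[[-0.5,-4.5,0],0,0]]}}

```text
time: 14.85
position: [0.4666, -0.0442, 0.1818]
tool_rot: [0.746, 0.665, 0.033, 0.004]
ft_force: [1.1, -1.4, -0.0]
grip_width: 0.0867
```

{"fn": "carry_out", "kwargs": {"steps": [[[-0.8,-4.6,0],0,0],[[-0.8,-4.6,0],0,0],[[-0.8,-4.6,0],0,0],[[-0.8,-3.6,0],0,0],[[0,0,0],0,0]]}}

```text
time: 15.35
position: [0.4341, -0.2308, 0.1852]
tool_rot: [0.747, 0.664, 0.034, 0.01]
ft_force: [0.5, 0.1, 0.4]
grip_width: 0.0873
```

```bash
python3 st.py .414 -.264 .1 83; python3 - <<'E'
from h import *
c=shot('top','t4.png')
print(meas(c,*map(int,np.round(proj(c,[.462,.058,.052]))),20,.045,45))
d=shot('side')
print(meas(d,*map(int,np.round(proj(d,[.462,.058,.052]))),20,.052,45))
a=c['pixels'][185:285,100:280]; b=d['pixels'][110:235,150:330]
cv2.imwrite('pics/c4.png',cv2.cvtColor(np.vstack([cv2.resize(a,None,fx=2.4,fy=2.4),cv2.resize(b,None,fx=2.4,fy=2.4)]),cv2.COLOR_RGB2BGR))
E
```

```text
t 15.3 p [ 0.4341 -0.2308  0.1852] yaw 83.3 tilt [ 0.065  0.03  -0.997] F [0.5 0.1 0.4] w 0.0873
need cm [-2.01 -3.32 -8.52] spin -0.3
(array([463.9,  60. ]), (81, 44), -4.6)
(array([463. ,  56.6]), (78, 45), -5.5)
```

View pics/c4.png

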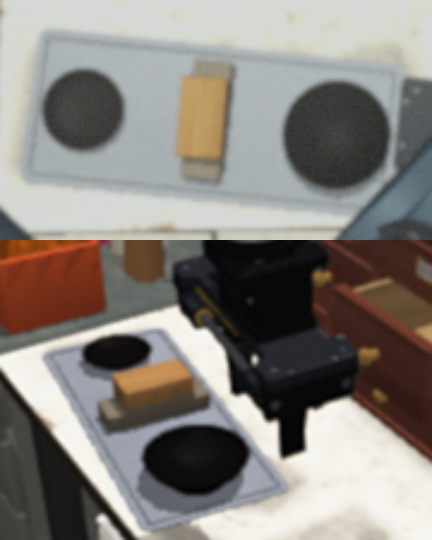

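The block rests centred on the stone: (463.5,58) mm, about 2° off the stone's direction. Next, the jar.

{"fn": "carry_out", "kwargs": {"steps": [[[-1,-1.7,-2],0,0],[[-1,-1.6,-3],0,0],[[0,0,-3],0,0],[[0,0,-2],0,0],[[0,0,0],0,0]]}}

```text
time: 15.95
position: [0.414, -0.252, 0.083]
tool_rot: [0.743, 0.668, 0.035, 0.007]
ft_force: [-0.9, 1.0, 0.8]
grip_width: 0.0868
```

```bash
python3 st.py .414 -.264 .036 83; python3 - <<'E'
from h import *
d=shot('side')
cv2.imwrite('pics/s5.png',cv2.cvtColor(cv2.resize(d['pixels'][130:300,180:380],None,fx=2.5,fy=2.5),cv2.COLOR_RGB2BGR))
E
```

```text
t 15.9 p [ 0.414 -0.252  0.083] yaw 84.0 tilt [ 0.062  0.037 -0.997] F [-0.9  1.   0.8] w 0.0868
need cm [-0.  -1.2 -4.7] spin -1.0
```

View pics/s5.png

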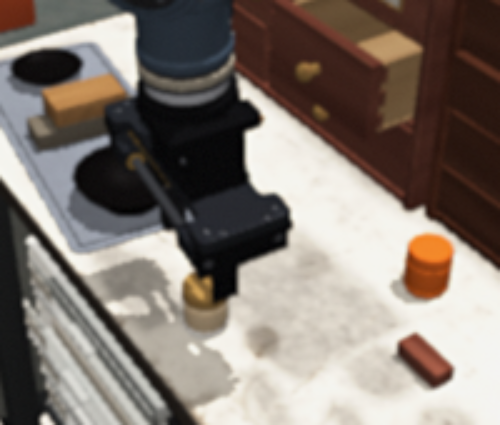

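The fingers hang above the jar at crop (205,300), 12 mm short in y. I'll centre first, then lower.

{"fn": "carry_out", "kwargs": {"steps": [[[0,-1.2,0],-0.5,0],[[0,0,-1.5],0,0],[[0,0,-1.5],0,0],[[0,0,-1],0,0],[[0,0,-0.5],0,0]]}}

```text
time: 16.5
position: [0.4196, -0.2673, 0.0439]
tool_rot: [0.744, 0.667, 0.036, 0.015]
ft_force: [-0.5, 0.3, 0.3]
grip_width: 0.0874
```

```bash
python3 st.py .414 -.264 .036 83
```

```text
t 16.5 p [ 0.4196 -0.2673  0.0439] yaw 83.8 tilt [ 0.073  0.025 -0.997] F [-0.5  0.3  0.3] w 0.0874
need cm [-0.56  0.33 -0.79] spin -0.8
```

{"fn": "carry_out", "kwargs": {"steps": [[[-0.6,0.3,-0.6],0,0],[[0,0,-0.2],0,0],[[0,0,0],0,1],[[0,0,0],0,1],[[0,0,0],0,1],[[0,0,0],0,1],[[0,0,0],0,1],[[0,0,0],0,1],[[0,0,0],0,1],[[0,0,0],0,1]], "squeeze": 15}}

```text
time: 17.5
position: [0.4141, -0.2652, 0.0373]
tool_rot: [0.744, 0.667, 0.036, 0.017]
ft_force: [-0.4, 0.7, -1.3]
grip_width: 0.0409
```

```bash
python3 st.py .414 -.264 .036 83
```

```text
t 17.5 p [ 0.4141 -0.2652  0.0373] yaw 83.8 tilt [ 0.076  0.022 -0.997] F [-0.4  0.7 -1.3] w 0.0409
need cm [-0.01  0.12 -0.13] spin -0.8
```

{"fn": "carry_out", "kwargs": {"steps": [[[0,0,1],0,1],[[0,0,2.5],0,1],[[0,0,3.5],0,1],[[0,2,3],0,1],[[0.5,4,1],0,1],[[0.6,4.5,0],0,1],[[0.6,4.5,0],0,1],[[0.6,4.5,0],0,1],[[0.6,4.5,0],0,1],[[0.6,4.5,0],0,1]]}}

```text
time: 18.5
position: [0.4511, 0.0214, 0.1577]
tool_rot: [0.749, 0.661, 0.037, 0.024]
ft_force: [0.4, -0.4, -0.4]
grip_width: 0.0408
```

{"fn": "carry_out", "kwargs": {"steps": [[[0.6,4.5,0],0,1],[[0.6,4,0],0,1],[[0.6,3,0],0,1],[[0.3,2,0],0,1],[[0,0,0],0,1]]}}

```text
time: 19.0
position: [0.4709, 0.1677, 0.1614]
tool_rot: [0.746, 0.664, 0.039, 0.025]
ft_force: [-0.5, -0.5, -0.3]
grip_width: 0.0409
```

```bash
python3 st.py .475 .186 .048 83
```

```text
t 19.0 p [0.4709 0.1677 0.1614] yaw 83.5 tilt [ 0.092  0.014 -0.996] F [-0.5 -0.5 -0.3] w 0.0409
need cm [  0.41   1.83 -11.34] spin -0.5
```

{"fn": "carry_out", "kwargs": {"steps": [[[0.2,1.2,-1.5],0,1],[[0.1,0.6,-2],0,1],[[0,0,-2],0,1],[[0,0,-2],0,1],[[0,0,-1],0,1],[[0,0,0],0,1]]}}

```text
time: 19.6
position: [0.4736, 0.183, 0.0772]
tool_rot: [0.746, 0.664, 0.039, 0.027]
ft_force: [-0.2, 0.3, -0.4]
grip_width: 0.0409
```

```bash
python3 st.py .475 .186 .048 83;  python3 - <<'E'
from h import *
d=shot('side')
cv2.imwrite('pics/s6.png',cv2.cvtColor(cv2.resize(d['pixels'][70:240,130:330],None,fx=3,fy=3),cv2.COLOR_RGB2BGR))
E
```

```text
t 19.6 p [0.4736 0.183  0.0772] yaw 83.5 tilt [ 0.095  0.012 -0.995] F [-0.2  0.3 -0.4] w 0.0409
need cm [ 0.14  0.3  -2.92] spin -0.5
```

View pics/s6.png

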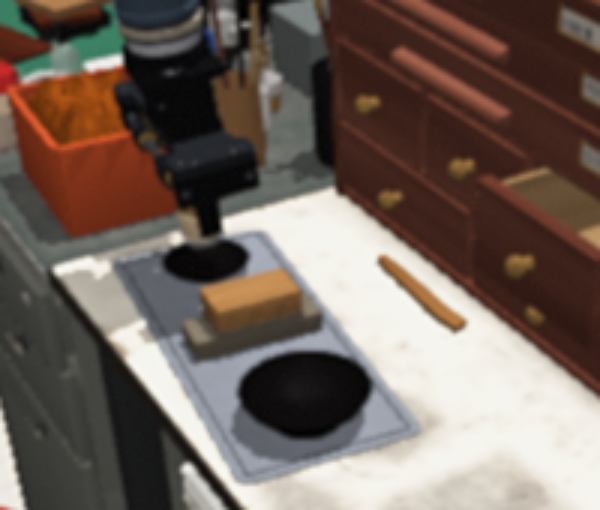

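The jar hangs over the dish at crop (205,235), and the stone and block at (252,310) are undisturbed. Lowering it now.

{"fn": "carry_out", "kwargs": {"steps": [[[0.1,0.3,-1],0,1],[[0,0,-0.8],0,1],[[0,0,-0.4],0,1],[[0,0,-0.2],0,1]]}}

```text
time: 20.05
position: [0.477, 0.1859, 0.0545]
tool_rot: [0.746, 0.664, 0.042, 0.029]
ft_force: [0.1, -0.0, -0.9]
grip_width: 0.0409
```

```bash
python3 st.py .475 .186 .048 83
```

```text
t 20.1 p [0.477  0.1859 0.0545] yaw 83.4 tilt [ 0.101  0.013 -0.995] F [ 0.1 -0.  -0.9] w 0.0409
need cm [-0.2   0.01 -0.65] spin -0.4
```

{"fn": "carry_out", "kwargs": {"steps": [[[-0.2,0,-0.3],0,1],[[0,0,-0.2],0,1],[[0,0,-0.1],0,1]]}}

```text
time: 20.35
position: [0.4752, 0.1858, 0.049]
tool_rot: [0.746, 0.664, 0.042, 0.029]
ft_force: [-1.8, -3.1, 13.0]
grip_width: 0.0407
```

```bash
python3 st.py .475 .186 .048 83
```

```text
t 20.4 p [0.4752 0.1858 0.049 ] yaw 83.5 tilt [ 0.102  0.012 -0.995] F [-1.8 -3.1 13. ] w 0.0407
need cm [-0.02  0.02 -0.1 ] spin -0.5
```

{"fn": "carry_out", "kwargs": {"steps": [[[0,0,0],0,0.3],[[0,0,0],0,0.3],[[0,0,0],0,0.3],[[0,0,0],0,0.2],[[0,0,1.5],0,0.2],[[0,0,3],0,0.2],[[0,0,4],0,0.2],[[0,0,4],0,0.2],[[0,-3,2],0,0.2],[[0,-4.5,0],0,0.2]]}}

```text
time: 21.35
position: [0.4745, 0.1128, 0.1984]
tool_rot: [0.743, 0.667, 0.042, 0.029]
ft_force: [-0.0, -0.0, 0.2]
grip_width: 0.0697
```

{"fn": "carry_out", "kwargs": {"steps": [[[0,-4.8,0],0.5,0.2],[[0,-4.8,0],0.5,0.2],[[0,-4.8,0],0.5,0.2],[[0,-4.8,0],0.5,0.2],[[0,-4.8,0],0.5,0.2],[[0,-4.8,0],0.5,0.2],[[0,-4.8,0],0.5,0.2],[[0,-4.8,0],0.5,0.2],[[1.5,-4.5,0],0.5,0.2],[[2,-4,0],0.5,0.2]]}}

```text
time: 22.35
position: [0.5047, -0.3731, 0.2]
tool_rot: [0.712, 0.7, 0.046, 0.028]
ft_force: [0.9, -0.6, 0.3]
grip_width: 0.0696
```

```bash
python3 st.py .536 -.407 .1 88.5;  python3 - <<'E'
from h import *
c=shot('top'); d=shot('side')
jd=proj(d,[.475,.186,.057]); jc=proj(c,[.475,.186,.057]); print(jd,jc)
print('jar top',meas(c,*map(int,np.round(jc)),20,.053,20)); print('jar side',meas(d,*map(int,np.round(jd)),20,.057,18))
print('sand',meas(c,*map(int,np.round(proj(c,[.462,.058,.052]))),20,.045,45))
print('rest',meas(c,375,202,16,.01,25),meas(d,350,271,16,.018,20))
a=c['pixels'][185:285,100:280]; b=d['pixels'][110:235,150:330]
cv2.imwrite('pics/c7.png',cv2.cvtColor(np.vstack([cv2.resize(a,None,fx=2.4,fy=2.4),cv2.resize(b,None,fx=2.4,fy=2.4)]),cv2.COLOR_RGB2BGR))
E
```

```text
t 22.4 p [ 0.5047 -0.3731  0.2   ] yaw 89.2 tilt [ 0.105  0.025 -0.994] F [ 0.9 -0.6  0.3] w 0.0696
need cm [  3.13  -3.39 -10.  ] spin -0.7
(np.float64(196.35698256867835), np.float64(143.48447418701824)) (np.float64(128.8239039201932), np.float64(228.89154937014632))
jar top (array([475.1, 188. ]), (39, 38), 45.0)
jar side (array([476.7, 188.6]), (37, 35), -32.4)
sand (array([439. ,  60.4]), (212, 164), 89.7)
rest (array([ 559.3, -388.4]), (172, 79), -53.8) (array([ 535.8, -408.6]), (47, 18), 87.6)
```

View pics/c7.png

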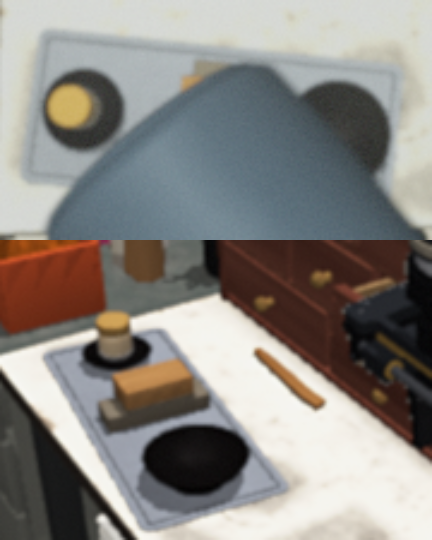

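The jar stands upright in the dish at (476,188) mm, against a wanted (475,186). Now the rest block.

{"fn": "carry_out", "kwargs": {"steps": [[[1.5,-1.7,-2],-0.6,0.2],[[1.5,-1.7,-3],0,0.2],[[0,0,-4],0,0.2],[[0,0,-3.5],0,0.2],[[0,0,-1],0,0.2],[[0,0,0],0,0.2]]}}

```text
time: 23.05
position: [0.538, -0.4116, 0.061]
tool_rot: [0.716, 0.695, 0.046, 0.033]
ft_force: [0.3, 0.4, 0.2]
grip_width: 0.0695
```

```bash
python3 st.py .536 -.407 .027 88;  python3 - <<'E'
from h import *
d=shot('side')
cv2.imwrite('pics/s8.png',cv2.cvtColor(cv2.resize(d['pixels'][180:320,270:430],None,fx=3,fy=3),cv2.COLOR_RGB2BGR))
E
```

```text
t 23.1 p [ 0.538  -0.4116  0.061 ] yaw 88.4 tilt [ 0.111  0.017 -0.994] F [0.3 0.4 0.2] w 0.0695
need cm [-0.2   0.46 -3.4 ] spin -0.4
```

View pics/s8.png

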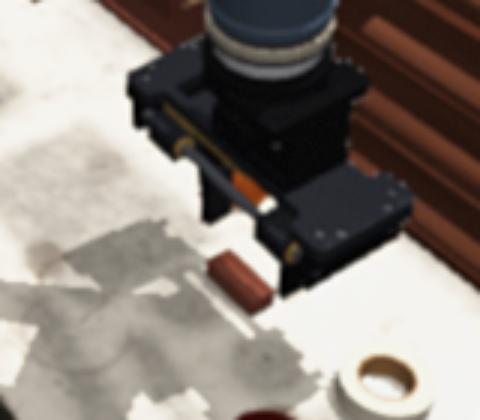

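The fingers straddle the rest block at crop (240,280), and the tape at (385,380) is clear. Lowering.

{"fn": "carry_out", "kwargs": {"steps": [[[-0.4,0.4,-1],-0.4,0.2],[[0,0,-1],0,0.2],[[0,0,-0.8],0,0.2],[[0,0,-0.3],0,0.2]]}}

```text
time: 23.5
position: [0.5362, -0.4091, 0.0348]
tool_rot: [0.718, 0.693, 0.045, 0.038]
ft_force: [-0.7, 0.4, 0.1]
grip_width: 0.0696
```

```bash
python3 st.py .536 -.407 .027 88
```

```text
t 23.5 p [ 0.5362 -0.4091  0.0348] yaw 88.0 tilt [ 0.118  0.008 -0.993] F [-0.7  0.4  0.1] w 0.0696
need cm [-0.02  0.21 -0.78] spin 0.0
```

{"fn": "carry_out", "kwargs": {"steps": [[[-0.1,0.2,-0.5],0,0.2],[[0,0,-0.2],0,0.2],[[0,0,-0.1],0,0.3],[[0,0,0],0,1],[[0,0,0],0,1],[[0,0,0],0,1],[[0,0,0],0,1],[[0,0,0],0,1]], "squeeze": 20}}

```text
time: 24.3
position: [0.5358, -0.4078, 0.027]
tool_rot: [0.718, 0.693, 0.045, 0.039]
ft_force: [-0.4, 0.3, -0.5]
grip_width: 0.0501
```

```bash
python3 st.py .536 -.407 .027 88
```

```text
t 24.3 p [ 0.5358 -0.4078  0.027 ] yaw 88.0 tilt [ 0.119  0.006 -0.993] F [-0.4  0.3 -0.5] w 0.0501
need cm [0.02 0.08 0.  ] spin 0.0
```

{"fn": "carry_out", "kwargs": {"steps": [[[0,0,1],0,1],[[0,0,2.5],0,1],[[-2,0,4],0,1],[[-3,2,3],-5,1],[[-3,3.5,1],-7,1],[[-0.5,4.5,0],-7,1],[[0,4.5,0],-7,1],[[0,4.5,0],-7,1],[[0,4.5,0],-7,1],[[0,4.5,0],-7,1]]}}

```text
time: 25.3
position: [0.4496, -0.1505, 0.1531]
tool_rot: [0.931, 0.358, 0.026, 0.063]
ft_force: [0.1, -0.7, -0.5]
grip_width: 0.0498
```

```bash
python3 st.py .4686 .122 .12 -7
```

```text
t 25.3 p [ 0.4496 -0.1505  0.1531] yaw 42.1 tilt [ 0.093 -0.098 -0.991] F [ 0.1 -0.7 -0.5] w 0.0498
need cm [ 1.9  27.25 -3.31] spin -49.1
```

{"fn": "carry_out", "kwargs": {"steps": [[[0.2,4,0],-7,1],[[0.2,4,0],-7,1],[[0.2,4,0],-7,1],[[0.3,4,0],-7,1],[[0.3,4,0],-7,1],[[0.3,4,0],-7,1],[[0.3,2,0],-7,1],[[0,0,-1.5],0,1],[[0,0,-1.5],0,1],[[0,0,0],0,1]]}}

```text
time: 26.3
position: [0.4707, 0.1003, 0.1315]
tool_rot: [0.997, -0.037, 0.008, 0.069]
ft_force: [0.0, -0.4, 0.5]
grip_width: 0.0499
```

```bash
python3 st.py .4686 .122 .03 -7
```

```text
t 26.3 p [0.4707 0.1003 0.1315] yaw -4.2 tilt [ 0.011 -0.138 -0.99 ] F [ 0.  -0.4  0.5] w 0.0499
need cm [ -0.21   2.17 -10.15] spin -2.8
```

{"fn": "carry_out", "kwargs": {"steps": [[[-0.1,1.3,-1.5],-1.5,1],[[-0.1,0.9,-1.5],-1.3,1],[[0,0,-1.5],0,1],[[0,0,-1.5],0,1],[[0,0,0],0,1]]}}

```text
time: 26.8
position: [0.4721, 0.1225, 0.0752]
tool_rot: [0.996, -0.064, 0.011, 0.069]
ft_force: [-1.1, 1.1, -0.0]
grip_width: 0.0496
```

```bash
python3 st.py .4686 .122 .03 -7;  python3 - <<'E'
from h import *
d=shot('side')
cv2.imwrite('pics/s9.png',cv2.cvtColor(cv2.resize(d['pixels'][80:220,140:300],None,fx=4,fy=4),cv2.COLOR_RGB2BGR))
E
```

```text
t 26.8 p [0.4721 0.1225 0.0752] yaw -7.2 tilt [ 0.013 -0.138 -0.99 ] F [-1.1  1.1 -0. ] w 0.0496
need cm [-0.35 -0.05 -4.52] spin 0.2
```

View pics/s9.png

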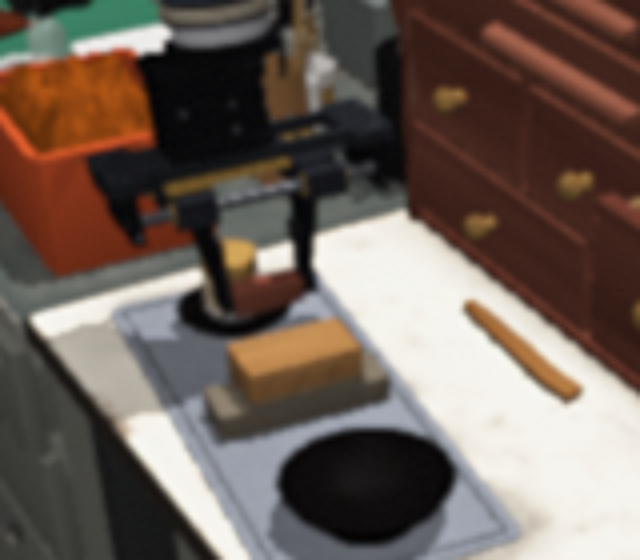

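The rest block is held level between the fingers at crop (268,293), above the gap between the stone and the dish. The jar stands behind it. Lowering.

{"fn": "carry_out", "kwargs": {"steps": [[[-0.3,0,-1.5],0,1],[[0,0,-1.3],0,1],[[0,0,-0.8],0,1],[[0,0,-0.3],0,1]]}}

```text
time: 27.25
position: [0.4735, 0.1221, 0.0399]
tool_rot: [0.995, -0.065, 0.017, 0.068]
ft_force: [0.4, 0.2, -0.1]
grip_width: 0.0502
```

```bash
python3 st.py .4686 .122 .03 -7
```

```text
t 27.2 p [0.4735 0.1221 0.0399] yaw -7.3 tilt [ 0.024 -0.138 -0.99 ] F [ 0.4  0.2 -0.1] w 0.0502
need cm [-0.49 -0.01 -0.99] spin 0.3
```

{"fn": "carry_out", "kwargs": {"steps": [[[-0.5,0,-0.4],0.2,1],[[0,0,-0.3],0,1],[[0,0,-0.2],0,1]]}}

```text
time: 27.55
position: [0.4687, 0.122, 0.0308]
tool_rot: [0.996, -0.063, 0.017, 0.068]
ft_force: [-0.2, -0.4, -0.5]
grip_width: 0.0498
```

```bash
python3 st.py .4686 .122 .03 -7
```

```text
t 27.6 p [0.4687 0.122  0.0308] yaw -7.1 tilt [ 0.026 -0.138 -0.99 ] F [-0.2 -0.4 -0.5] w 0.0498
need cm [-0.01  0.   -0.08] spin 0.1
```

{"fn": "carry_out", "kwargs": {"steps": [[[0,0,-0.1],0,1],[[0,0,-0.1],0,1],[[0,0,0],0,0.4],[[0,0,0],0,0.25],[[0,0,0],0,0.2],[[0,0,0],0,0.2],[[0,0,1.5],0,0.2],[[0,0,3],0,0.2],[[0,0,4],0,0.2],[[0,0,4],0,0.2]]}}

```text
time: 28.55
position: [0.4651, 0.1215, 0.1528]
tool_rot: [0.996, -0.062, 0.011, 0.069]
ft_force: [0.7, -1.1, -0.1]
grip_width: 0.0696
```

{"fn": "carry_out", "kwargs": {"steps": [[[0,-2,3],0,0],[[-0.2,-4.8,0],0,0],[[-0.2,-4.8,0],0,0],[[-0.2,-4.8,0],0,0],[[-0.2,-4.8,0],0,0],[[-0.2,-4.8,0],0,0],[[-0.2,-4.8,0],0,0],[[-0.2,-4.8,0],0,0],[[-0.2,-4.8,0],0,0],[[0,0,0],0,0]]}}

```text
time: 29.55
position: [0.4514, -0.298, 0.1923]
tool_rot: [0.995, -0.06, 0.023, 0.071]
ft_force: [0.6, -0.4, -0.3]
grip_width: 0.0872
```

```bash
python3 st.py;  python3 - <<'E'
from h import *
c=shot('top'); d=shot('side')
for n,p,zt,zs,t,r in [('rest',[.4686,.122,.02],.012,.02,16,25),('sand',[.463,.058,.052],.045,.052,20,45),('jar',[.476,.187,.057],.053,.057,20,20)]:
  print(n,meas(c,*map(int,np.round(proj(c,p))),t,zt,r),meas(d,*map(int,np.round(proj(d,p))),t,zs,r))
a=c['pixels'][185:285,100:280]; b=d['pixels'][110:235,150:330]
cv2.imwrite('pics/c10.png',cv2.cvtColor(np.vstack([cv2.resize(a,None,fx=2.6,fy=2.6),cv2.resize(b,None,fx=2.6,fy=2.6)]),cv2.COLOR_RGB2BGR))
E
```

```text
t 29.6 p [ 0.4514 -0.298   0.1923] yaw -6.6 tilt [ 0.038 -0.143 -0.989] F [ 0.6 -0.4 -0.3] w 0.0872
rest (array([470.5, 122.6]), (47, 20), -6.5) (array([484.2, 105.3]), (81, 46), -6.3)
sand (array([464. ,  59.8]), (81, 44), -4.6) (array([463.1,  56.8]), (78, 45), -6.6)
jar (array([475.1, 188. ]), (39, 38), 45.0) (array([476.7, 188.6]), (37, 35), -32.4)
```

View pics/c10.png

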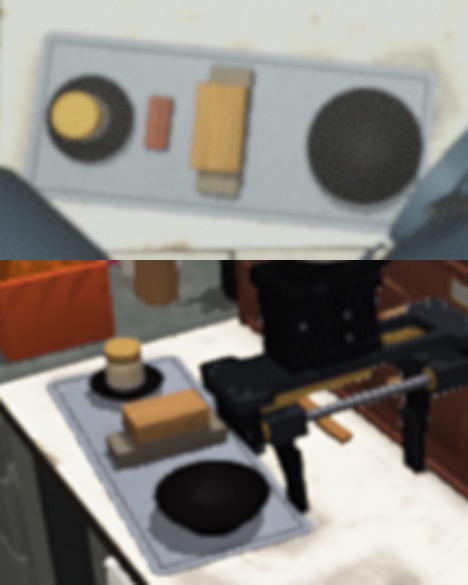

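All pieces stand as asked and the arm is clear, so I'm handing in.

```bash
python3 -c "
from h import *
print(robot.hand_in())"
```

```text
the job is handed in; nothing more can be done
None
```

The job is done and handed in at about 30 s, in the order asked: whetstone, sanding block, jar, rest block. The arm was clear of everything at the end, and no verdict was reported.

| Piece | Measured (mm, angle) | Wanted (mm, angle) |
|---|---|---|
| Whetstone | (462, 58), −7.5° | (460, 57), −6.8° |
| Sanding block | (463.5, 58), about −5 to −6.5° | on the stone (462, 58), −7.5° |
| Jar | (476, 188), upright in the dish | (475, 186) |
| Rest block | (470.5, 122.6), −6.5° | (468.6, 122), −6.8° |

- **Stone:** I measured it right after placing it. After that I only saw it in pictures, half under the block, where it looked unmoved.
- **Sanding block angle:** the two views disagreed by about 2° (−4.6° from the top, −6.6° from the side). It may lie 1 to 3° off the stone's direction.
- **Rest block:** I took "midway" as centre to centre. The side camera gave no usable reading because its mask merged with the sanding block, so the figure comes from the top view alone.
- **Tool tilt:** the tool drifted to about 8° of tilt over the job, which did not visibly affect any placing.
- **Bystanders:** I did not go near the cup, tape or spatula. I did not measure them again at the end.

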